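Pack the sampling caddy

ROBOT

A 6-joint arm with a two-finger parallel gripper is mounted at the origin on a cart in front of the work surface, level with it; the furniture and walls round the work are solid. World frame = base frame: x ahead of the robot, y to its left, z up, the work surface at z = 0. Lengths are in m, angles in rad, forces in N, time in s.
With the tool pointing down it reaches from about 0.3 to 0.875 m from the base axis. Payload 4.2 kg.
Tool frame: the origin (TCP) lies midway between the tips of the shut fingers; the grasp point (between the pads) lies 19 mm behind it (ctrl.hold_point_z is the distance from the TCP to the grasp point, in m); z points along the fingers, y is the line along which they close (so a half turn about z gives the same grasp; the last joint's range is limited). The gripper opens to 85 mm and grips with 20 to 120 N. Pads are 22 mm wide; open, the fingers measure 114 mm over their backs; the gripper's body (76 mm by 85 mm) begins 54 mm behind the grasp point. The pads swing forward as they close: fully open they stand 13 mm farther back than shut.
Start: joints at [1.288, 0.32, 1.565, -0, 1.257, -0.02], TCP at [0.149, 0.555, 0.231] pointing down, gripper open.
Joint ranges: [-3.11, 3.11], [-0.84, 2.01], [0.21, 2.61], [-1.34, 4.49], [0.05, 2.63], [-2.56, 2.56]. Speed limits (rad/s): [2.57, 2.57, 3.14, 3.14, 3.14, 3.14].

INTERFACE

Orientations are given as [roll, pitch, yaw] about the fixed x, y, z axes, in that order (R = Rz(yaw) Ry(pitch) Rx(roll)).
In Python, from bench import ctrl gives the robot as it stands.
- The arm moves only by the tool drive_tool, never from a script. Its argument "plan" is text: rows parted by semicolons, each of 7 numbers parted by spaces: the turn, a rotation vector about the tool's x, y, z in degrees, then the shift along the tool's x, y, z in m, then the finger opening in m, from 0 to 0.0854. In form: wx wy wz dx dy dz fingers; .... A call has exactly 10 rows; each row is the pose to reach, as a shift and turn from the pose commanded when the call began, along the tool's axes at that moment; what a row does not reach only later rows make up. A row lasts 1/10 s, in which the tool goes at most 50 mm and 8.59 degrees, less where a joint would pass 70% of its speed; a pose out of reach is approached as far as the arm can. A call with a gripper value outside its range is refused whole. The fingers move at their own pace and stop on an object; "force" is the grip in N (left out, the last holds). Time passes only in rows, so rows that repeat a pose let the fingers close, or fill a call up. It gives the time, the measured TCP pose, the force, the opening and the grip force at its end, in the units of the state.
- ctrl.observe(): the state, without advancing time (a new reading comes with each control period).
- ctrl.snapshot(name): name is "scene" or "top"; returns the picture (480x640x3 uint8, red, green, blue); there is no depth.
- ctrl.camera_params(name): a dict with "intrinsics" (3x3 intrinsics, pixels), "distortion" ([k1, k2, p1, p2, k3] as OpenCV has them; the pictures are not rectified), "extrinsics" (4x4, takes a point from camera to world coordinates). Camera axes: x right, y up, looking along -z (the intrinsics and any distortion apply to the point x, -y, -z); pixel columns grow to the right and rows downward; lengths in m; the calibration is good to about 2 mm. A picture is of the moment at which its call begins. camera_params takes no time and is no camera call.
- ctrl.job_done(): hands the job in; it is judged then, once.
The state is a dict: "t": time; "q": joint angles; "joint_velocities": joint speeds; "joint_efforts": joint torques, N m; "ee_pos": TCP position; "eef_rot": TCP orientation; "wrist_force": force on the tool from outside, world axes, zero at the start; "moment": the same for the moment, N m; "finger_gap": opening from 0.0 (shut) to 1.0 (fully open); "grip_force": force on a finger pad.
Only numpy, scipy, OpenCV 4.12 (cv2) and the standard library are available. Lean on these libraries where they do the work, as an engineer would, in place of code of your own. Each camera call takes 0.05 s, during which the arm holds its last target. There are 200 camera calls.

TASK

Pack the grey sampling caddy by its colour code: the beaker goes in the blue insert, the brown carton in the red one, the yellow-capped bottle in the yellow one and the green-capped bottle in the green one. Set each down gently, not dropped, so that it stands upright on the floor of its insert. Leave the white-capped clear bottle and the small thick-necked jar standing where they are; they do not belong in the kit.

Things in the scene. Friction and masses are not known exactly. Their poses are not given: they have to be found in the camera images.
- beaker_center (a point): Clear glass beaker with a white scale, open at the top, 48 mm across at the rim, 57 mm tall, standing upright. The point is its centre, half-way up, 28.5 mm above its underside; z axis up. Belongs in the blue insert.
- carton_center (a point): Small brown cardboard carton with tape along the top, 49 mm (own x) by 62 mm (own y), 70 mm tall, standing upright. The point is its centre, 35 mm above its underside; x axis across its narrow width, z up. Belongs in the red insert.
- yellow_bottle_center (a point): Clear round bottle with a YELLOW cap (and a yellow label band on one side): body 44 mm across, 109 mm tall with the 28 mm cap; to the touch it is a solid 44 mm cylinder up to 105 mm height (shoulder and cap included), so open wider than that wherever it is gripped, standing upright. The point is its centre on its axis, 54.5 mm above its underside; z up. Belongs in the yellow insert.
- green_bottle_center (a point): Clear round bottle with a GREEN cap (and a green label band on one side): body 51 mm across, 139 mm tall (the tallest) with the 31 mm cap; to the touch it is a solid 51 mm cylinder up to 135 mm height (shoulder and cap included), so open wider than that wherever it is gripped, high up, since the top comes near the gripper's body, standing upright. The point is its centre on its axis, 69.5 mm above its underside; z up. Belongs in the green insert.
- plain_bottle_center (a point): Look-alike that stays: clear round bottle with a plain WHITE cap, slimmer: 36 mm across, 99 mm tall, standing upright. The point is its centre, 49.5 mm above its underside. Does not belong in the caddy.
- jar_center (a point): Look-alike that stays: small clear glass jar with a thick ground neck, narrower than the beaker: 37 mm across, 56 mm tall, standing upright. The point is its centre, 28 mm above its underside. Does not belong in the caddy.
- insert_blue: BLUE square open plastic insert, one of four fixed 2 by 2 in a fixed grey caddy (190 mm square, 24 mm high, 88 mm from one insert's centre to the next). Outside 84 x 84 mm, 22 mm high, walls 3 mm, inside 78 x 78 mm. Origin: centre of its underside, 4 mm above the work surface; its inner floor is 3 mm above the origin (7 mm above the work surface), its rim 22 mm above the origin. x and y axes along its sides, z up.
- insert_red: RED square open plastic insert, one of four fixed 2 by 2 in a fixed grey caddy (190 mm square, 24 mm high, 88 mm from one insert's centre to the next). Outside 84 x 84 mm, 22 mm high, walls 3 mm, inside 78 x 78 mm. Origin: centre of its underside, 4 mm above the work surface; its inner floor is 3 mm above the origin (7 mm above the work surface), its rim 22 mm above the origin. x and y axes along its sides, z up.
- insert_yellow: YELLOW square open plastic insert, one of four fixed 2 by 2 in a fixed grey caddy (190 mm square, 24 mm high, 88 mm from one insert's centre to the next). Outside 84 x 84 mm, 22 mm high, walls 3 mm, inside 78 x 78 mm. Origin: centre of its underside, 4 mm above the work surface; its inner floor is 3 mm above the origin (7 mm above the work surface), its rim 22 mm above the origin. x and y axes along its sides, z up.
- insert_green: GREEN square open plastic insert, one of four fixed 2 by 2 in a fixed grey caddy (190 mm square, 24 mm high, 88 mm from one insert's centre to the next). Outside 84 x 84 mm, 22 mm high, walls 3 mm, inside 78 x 78 mm. Origin: centre of its underside, 4 mm above the work surface; its inner floor is 3 mm above the origin (7 mm above the work surface), its rim 22 mm above the origin. x and y axes along its sides, z up.
Not all that is in view belongs to the job. Leave any pink or purple look-alike of the part that bears green_bottle_center alone.

How it is judged:
At the end, for the whole second after the job is handed in: Beaker in blue, carton in red, yellow-capped bottle in yellow, green-capped bottle in green insert: each on its floor (height within 4 mm), within 25 mm of its centre, upright within 0.08 rad, at rest; the plain bottle and the jar within 25 mm of where they started (horizontal distance between beaker_center and insert_blue below 0.025 m and z of beaker_center in the frame of insert_blue between 0.0275 and 0.0355 m and angle between each of beaker_center, carton_center, yellow_bottle_center, green_bottle_center's own z axis and vertical below 0.08 rad and linear speed of each of beaker, carton, yellow_bottle, green_bottle below 0.02 m/s and horizontal distance between carton_center and insert_red below 0.025 m and z of carton_center in the frame of insert_red between 0.034 and 0.042 m and horizontal distance between yellow_bottle_center and insert_yellow below 0.025 m and z of yellow_bottle_center in the frame of insert_yellow between 0.0535 and 0.0615 m and horizontal distance between green_bottle_center and insert_green below 0.025 m and z of green_bottle_center in the frame of insert_green between 0.0685 and 0.0765 m and distance of each of plain_bottle_center, jar_center from where it was at the start of the episode below 0.025 m); the robot touches nothing.
It fails at once if a thing is dropped into its insert (moves faster than 0.5 m/s within 40 mm above its seat) ((horizontal distance between beaker_center and insert_blue below 0.05 m and z of beaker_center in the frame of insert_blue below 0.0715 m and linear speed of beaker above 0.5 m/s) or (horizontal distance between carton_center and insert_red below 0.05 m and z of carton_center in the frame of insert_red below 0.078 m and linear speed of carton above 0.5 m/s) or (horizontal distance between yellow_bottle_center and insert_yellow below 0.05 m and z of yellow_bottle_center in the frame of insert_yellow below 0.0975 m and linear speed of yellow_bottle above 0.5 m/s) or (horizontal distance between green_bottle_center and insert_green below 0.05 m and z of green_bottle_center in the frame of insert_green below 0.1125 m and linear speed of green_bottle above 0.5 m/s)).
It fails at once if the plain bottle or the jar is moved more than 25 mm or knocked over (distance of any of plain_bottle_center, jar_center from where it was at the start of the episode above 0.025 m).
It also fails if it takes over 128 s, if anything falls off the work surface, if the arm or the gripper's body presses on something with over 40 N, if the wrist force passes 120 N, or if a joint passes its speed limit or range.

## Working session

There is one attempt and no reset: what is moved stays moved. The work goes in short steps, Python scripts to look and compute and a tool call to move; the robot and the scene stay as the last step left them, time stands still between calls to the robot, and variables do not carry over. Pictures are saved under pics/ and viewed, at most 14 in all, crops included, and the job is handed in when it is done.

Besides the shell and the picture viewer there is one more tool, called after "Request:" as name(argument=value, ...), one argument or row to a line, values as JSON. drive_tool: Moves the arm, as the interface text tells. Its arguments: {"type":"object","properties":{"plan":{"type":"string"},"force":{"type":"number"}},"required":["plan"]}

```bash
mkdir -p pics; python3 - <<'E'
from bench import ctrl
import cv2
for n in("scene","top"):
    im=ctrl.snapshot(n); cv2.imwrite(f"pics/{n}0.png",im[:,:,::-1])
    p=ctrl.camera_params(n); print(n,p)
s=ctrl.observe(); print(s, ctrl.hold_point_z)
E
```

```text
scene {'intrinsics': array([[459.28833785,   0.        , 325.93724388],
       [  0.        , 459.28833785, 237.42952758],
       [  0.        ,   0.        ,   1.        ]]), 'distortion': array([-0.09969131,  0.        ,  0.        ,  0.        ,  0.        ]), 'extrinsics': array([[ 0.42761659,  0.55620312, -0.71258834, -0.08986278],
       [-0.90375144,  0.24610925, -0.35023359, -0.39737257],
       [-0.01942644,  0.79376844,  0.60790977,  0.66776325],
       [ 0.        ,  0.        ,  0.        ,  1.        ]])}
top {'intrinsics': array([[525.15689011,   0.        , 331.1408296 ],
       [  0.        , 525.15689011, 236.13843681],
       [  0.        ,   0.        ,   1.        ]]), 'distortion': array([-0.00070572,  0.        ,  0.        ,  0.        ,  0.        ]), 'extrinsics': array([[ 0.00317943,  0.99638286, -0.08491808,  0.53814827],
       [-0.99981836,  0.00476316,  0.01845398, -0.04915632],
       [ 0.01879171,  0.08484398,  0.99621703,  1.10028247],
       [ 0.        ,  0.        ,  0.        ,  1.        ]])}
{'t': 0.1, 'q': array([ 1.28797060e+00,  3.20214932e-01,  1.56553847e+00, -4.96057470e-06,
        1.25740474e+00, -2.00363018e-02]), 'joint_velocities': array([-0.00042431, -0.00132666, -0.00321066, -0.00193939,  0.00061588,
       -0.00057261]), 'joint_efforts': array([ 1.91233361e-03, -4.16415310e+01, -2.34706181e+01, -2.23473148e-05,
        4.93891202e-03, -9.91864255e-06]), 'ee_pos': array([0.14927419, 0.55485004, 0.23058103]), 'eef_rot': array([-3.14002739e+00, -2.66488644e-05,  2.87880474e+00]), 'wrist_force': array([ 1.00058275e-03, -1.21397740e+00, -1.25754169e-01]), 'moment': array([-0.01954873,  0.04030013,  0.02114577]), 'grip_force': 0.0, 'finger_gap': 0.9999054868848666} 0.0187
```

View pics/top0.png

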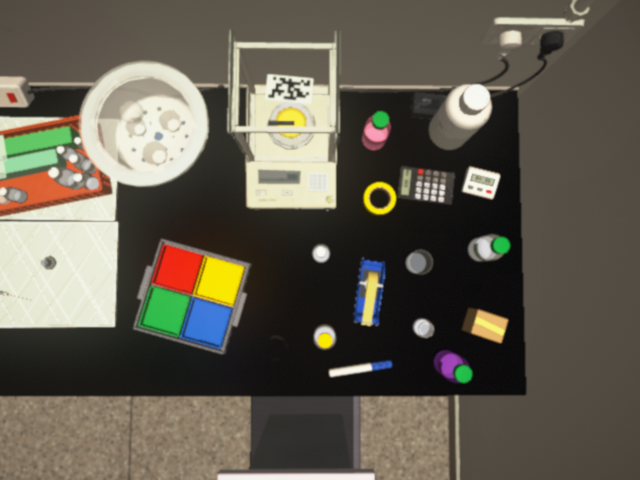

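View pics/scene0.png

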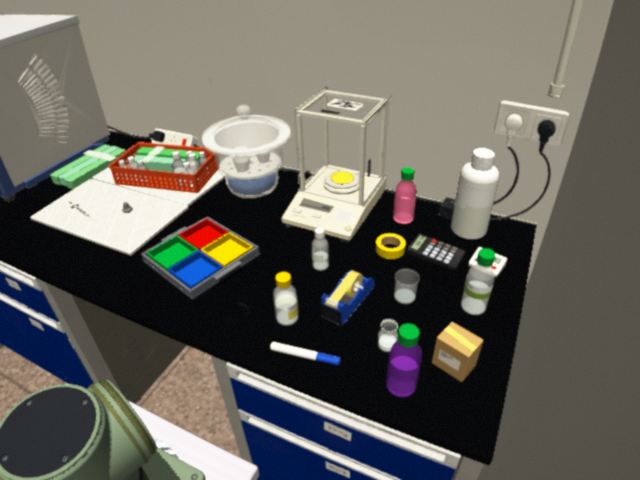

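Top view: beaker candidates are the beaker (419,263) and the jar (423,328). Green-capped candidates are the clear one (501,246), the purple (453,367) and the pink (377,130). Yellow things are the bottle cap (325,340), tape ring (380,198), balance pan (290,123) and tape dispenser (370,293). The carton is at (487,325) and the plain white-capped bottle at (321,254). I choose the beaker (419,263), green (501,246), yellow (325,340) and carton (487,325), and check them in a crop.

```bash
cat > h.py <<'E'
from bench import ctrl
import cv2, numpy as np
P={n:ctrl.camera_params(n) for n in("scene","top")}
def ray(n,uv):
    p=P[n]; x,y=cv2.undistortPoints(np.array([[uv]],float),p["intrinsics"],p["distortion"])[0,0]
    E=p["extrinsics"]; return E[:3,3],E[:3,:3]@np.array([x,-y,-1])
def onz(n,uv,z):
    o,d=ray(n,uv); return o+d*(z-o[2])/d[2]
def proj(n,X):
    p=P[n];E=p["extrinsics"]; c=E[:3,:3].T@(np.array(X,float)-E[:3,3])
    return cv2.projectPoints(np.array([[c[0],-c[1],-c[2]]]),np.zeros(3),np.zeros(3),p["intrinsics"],p["distortion"])[0][0,0]
def blobs(im,h0,h1,smin=120,vmin=60,amin=40):
    hsv=cv2.cvtColor(im,cv2.COLOR_RGB2HSV); m=cv2.inRange(hsv,(h0,smin,vmin),(h1,255,255))
    k,l,s,c=cv2.connectedComponentsWithStats(m)
    return m,[(tuple(c[i].round(1)),tuple(s[i])) for i in range(1,k) if s[i,4]>=amin],l
E
python3 - <<'E'
from h import *
im=cv2.imread("pics/top0.png")[:,:,::-1].copy(); sc=cv2.imread("pics/scene0.png")[:,:,::-1].copy()
for nm,a,b in(("red",0,5),("yellow",22,32),("green",50,75),("blue",100,125),("brown",10,21)):
    for n,I in(("top",im),("scene",sc)):
        print(nm,n,[(tuple(map(float,c)),tuple(map(int,s))) for c,s in blobs(I,a,b)[1]])
c=im[220:400,300:540,::-1]; cv2.imwrite("pics/c1.png",cv2.resize(c,None,fx=3.3,fy=3.3,interpolation=cv2.INTER_CUBIC))
E
```

```text
red top [((11.2, 97.0), (7, 93, 10, 9, 61)), ((420.1, 171.1), (417, 168, 7, 7, 43)), ((176.2, 268.8), (151, 244, 52, 51, 1786))]
red scene [((202.5, 232.7), (179, 219, 49, 30, 754))]
yellow top [((291.3, 116.6), (276, 107, 30, 19, 398)), ((290.0, 134.8), (280, 133, 20, 5, 61)), ((379.1, 198.1), (362, 181, 35, 35, 599)), ((218.4, 280.8), (193, 256, 52, 51, 1816)), ((370.2, 294.1), (364, 272, 14, 49, 414)), ((489.6, 326.0), (474, 316, 32, 20, 242)), ((324.6, 340.6), (318, 333, 14, 16, 181))]
yellow scene [((341.9, 177.1), (331, 171, 23, 13, 235)), ((227.0, 248.6), (201, 232, 52, 35, 952)), ((390.2, 246.5), (375, 232, 32, 28, 546)), ((282.9, 278.9), (275, 271, 17, 17, 243)), ((347.3, 285.3), (332, 270, 31, 31, 410)), ((293.1, 313.5), (289, 308, 9, 11, 51)), ((460.1, 338.1), (444, 326, 33, 26, 286))]
green top [((380.5, 118.7), (372, 110, 18, 18, 248)), ((38.1, 140.4), (5, 127, 67, 28, 1074)), ((501.0, 244.9), (492, 236, 19, 18, 269)), ((163.8, 310.9), (138, 286, 53, 51, 1824)), ((463.1, 373.6), (454, 365, 19, 19, 281))]
green scene [((143.7, 150.8), (137, 148, 16, 7, 79)), ((165.8, 152.
[... 441 characters left out ...]
6.4, 176.9), (0, 151, 82, 46, 480)), ((194.5, 268.7), (168, 250, 54, 38, 1089)), ((27.1, 296.3), (0, 272, 58, 49, 932)), ((355.4, 299.5), (337, 276, 38, 49, 568)), ((324.7, 296.9), (321, 290, 13, 14, 61)), ((41.2, 345.6), (0, 301, 93, 87, 3511)), ((327.9, 358.2), (316, 351, 25, 14, 225)), ((338.7, 436.7), (231, 379, 224, 101, 5521)), ((288.3, 459.0), (242, 421, 133, 59, 3198))]
brown top [((41.3, 130.6), (5, 125, 75, 13, 99)), ((380.4, 196.3), (369, 187, 22, 22, 102)), ((197.8, 273.4), (192, 255, 14, 40, 45)), ((484.8, 324.5), (463, 309, 46, 35, 859))]
brown scene [((214.5, 239.7), (200, 232, 29, 18, 42)), ((390.5, 241.0), (381, 237, 20, 10, 136)), ((457.4, 351.1), (432, 321, 52, 61, 1467))]
```

View pics/c1.png

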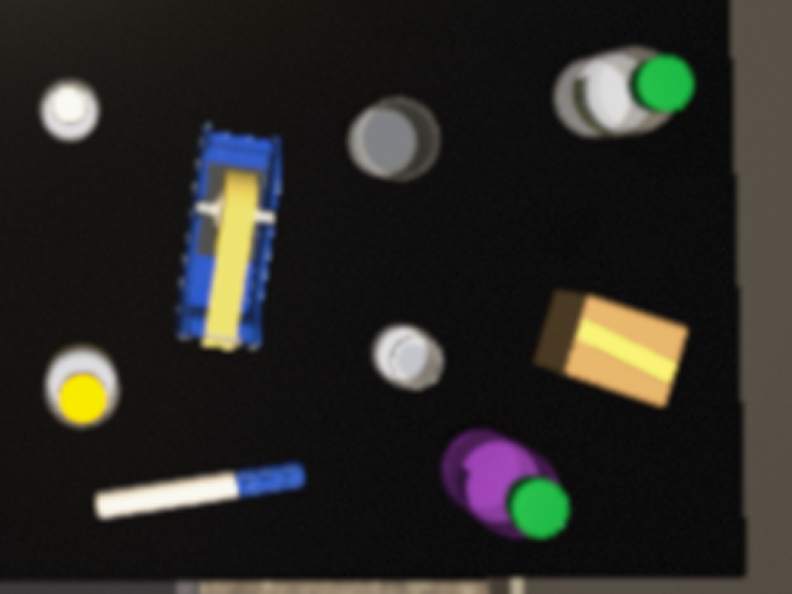

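The crop shows the green cap at (501,245) on a clear body, the beaker rim centre at about (421,261.5), the carton top with corners near (479,309), (508,318), (502,343) and (471,333), and the yellow cap at (325,341). The jar (423,328) and purple bottle are clearly different, so the choices stand.

```bash
cat >> h.py <<'E'
def tri(a,b):
    (o1,d1),(o2,d2)=ray("top",a),ray("scene",b); d1/=np.linalg.norm(d1);d2/=np.linalg.norm(d2)
    s=np.linalg.lstsq(np.c_[d1,-d2],o2-o1,rcond=None)[0]; p,q=o1+d1*s[0],o2+d2*s[1]
    return (p+q)/2,np.linalg.norm(p-q)
E
python3 - <<'E'
from h import *
np.set_printoptions(precision=4,suppress=True)
print("green",onz("top",(501,244.9),.138),tri((501,244.9),(485.9,256.3)))
print("yellow",onz("top",(324.6,340.6),.108),tri((324.6,340.6),(282.9,278.9)))
print("beaker rim",onz("top",(421.2,261.5),.057),"base",onz("top",(300+389/3.3,220+142/3.3),.002))
C=np.array([onz("top",(300+a/3.3,220+b/3.3),.07)[:2] for a,b in((590,295),(688,325),(667,407),(566,373))])
print("carton",C.mean(0),[ (np.linalg.norm(v),np.degrees(np.arctan2(v[1],v[0]))) for v in np.roll(C,-1,0)-C])
I={}
for n,a,b in(("red",(176.2,268.8),(202.5,232.7)),("yellow",(218.4,280.8),(227,248.6)),("green",(163.8,310.9),(170.7,251.6)),("blue",(205.5,322.9),(194.5,268.7))):
    I[n]=onz("top",a,.013);print(n,I[n],onz("scene",b,.013),tri(a,b)[0])
v=I["yellow"]-I["red"];w=I["green"]-I["red"];print(np.linalg.norm(v),np.linalg.norm(w),np.degrees([np.arctan2(v[1],v[0]),np.arctan2(w[1],w[0])]))
for n,uv,z in(("jar",(300+410/3.3,220+357/3.3),.056),("plain",(300+70/3.3,220+105/3.3),.099),("purple",(463,373.6),.138),("pink",(380.5,118.7),.138)): print(n,onz("top",uv,z))
E
```

```text
green [ 0.6054 -0.381   0.138 ] (array([ 0.6053, -0.3812,  0.1327]), np.float64(0.0031425065316614373))
yellow [ 0.4272 -0.056   0.108 ] (array([ 0.4266, -0.0555,  0.1054]), np.float64(0.001232156878621266))
beaker rim [ 0.5772 -0.2481  0.057 ] base [ 0.576  -0.2516  0.002 ]
carton [ 0.4513 -0.3794] [(np.float64(0.060624565409983344), np.float64(-106.79093423244029)), (np.float64(0.049875883155788704), np.float64(164.05398152521337)), (np.float64(0.06272715149511233), np.float64(71.64498795823411)), (np.float64(0.048177071172479644), np.float64(-18.389222864289042))]
red [0.5619 0.2491 0.013 ] [0.5739 0.2608 0.013 ] [0.561  0.2464 0.0261]
yellow [0.5376 0.1621 0.013 ] [0.5474 0.1699 0.013 ] [0.5374 0.1604 0.0235]
green [0.476  0.2719 0.013 ] [0.4843 0.2842 0.013 ] [0.4753 0.2704 0.0241]
blue [0.4519 0.1865 0.013 ] [0.4593 0.195  0.013 ] [0.452  0.1855 0.0223]
0.09029592459547871 0.0888528941178579 [-105.6148  165.1476]
jar [ 0.4458 -0.2528  0.056 ]
plain [ 0.5934 -0.0488  0.099 ]
purple [ 0.3719 -0.3062  0.138 ]
pink [ 0.842 -0.159  0.138]
```

```bash
cat >> h.py <<'E'
from scipy.spatial.transform import Rotation as Ro
def go(*wps):  # waypoints x,y,z,yawdeg -> rows in the tool axes of now
    s=ctrl.observe(); R=Ro.from_euler("xyz",s["eef_rot"])
    print("at",s["ee_pos"].round(4),np.degrees(s["eef_rot"]).round(1),"gap",round(s["finger_gap"],3),"t",s["t"])
    for x,y,z,w in wps:
        d=R.inv().apply(np.array([x,y,z])-s["ee_pos"]); r=(R.inv()*Ro.from_euler("xyz",[180,0,w],degrees=True)).as_rotvec(degrees=True)
        print(r.round(1),d.round(4))
E
python3 -c "
from h import *
go((.427,-.056,.231,75))"
```

```text
at [0.1493 0.5549 0.2306] [-179.9   -0.   164.9] gap 1.0 t 0.1
[-0.1  0.1 89.9] [-4.269e-01 -5.177e-01  4.000e-04]
```

Request:
drive_tool(
  plan="0 0 90 -0.427 -0.518 0 0.085;0 0 90 -0.427 -0.518 0 0.085;0 0 90 -0.427 -0.518 0 0.085;0 0 90 -0.427 -0.518 0 0.085;0 0 90 -0.427 -0.518 0 0.085;0 0 90 -0.427 -0.518 0 0.085;0 0 90 -0.427 -0.518 0 0.085;0 0 90 -0.427 -0.518 0 0.085;0 0 90 -0.427 -0.518 0 0.085;0 0 90 -0.427 -0.518 0 0.085",
  force=40,
)

```text
t: 1.1
ee_pos: [0.3564, 0.0981, 0.2313]
eef_rot: [3.141, -0.0, 1.373]
wrist_force: [1.1, 0.1, 0.1]
finger_gap: 0.995
grip_force: 0.0
```

```bash
python3 -c "
from h import *
go((.427,-.056,.18,75))"
```

```text
at [0.3564 0.0981 0.2313] [180.   -0.   78.7] gap 0.995 t 1.1
[ 0.  -0.   3.7] [-0.1372  0.0995  0.0513]
```

Request:
drive_tool(
  plan="0 0 3.7 -0.137 0.100 0 0.085;0 0 3.7 -0.137 0.100 0 0.085;0 0 3.7 -0.137 0.100 0 0.085;0 0 3.7 -0.137 0.100 0 0.085;0 0 3.7 -0.137 0.100 0.02 0.085;0 0 3.7 -0.137 0.100 0.05 0.085;0 0 3.7 -0.137 0.100 0.07 0.085;0 0 3.7 -0.137 0.100 0.07 0.085;0 0 3.7 -0.137 0.100 0.07 0.085;0 0 3.7 -0.137 0.100 0.07 0.085",
)

```text
t: 2.1
ee_pos: [0.4292, -0.0535, 0.1624]
eef_rot: [3.139, -0.0, 1.314]
wrist_force: [0.2, 0.0, 0.8]
finger_gap: 0.998
grip_force: 0.0
```

```bash
python3 -c "
from h import *
go((.427,-.056,.06,75))
for n in('top','scene'): cv2.imwrite(f'pics/{n}1.png',ctrl.snapshot(n)[:,:,::-1])
a=cv2.imread('pics/scene1.png')[180:400,180:400];cv2.imwrite('pics/s1c.png',cv2.resize(a,None,fx=2.5,fy=2.5))
"
```

```text
at [ 0.4292 -0.0535  0.1624] [179.9  -0.   75.3] gap 0.998 t 2.1
[ 0.1 -0.   0.3] [-0.003  -0.0017  0.1024]
```

View pics/s1c.png

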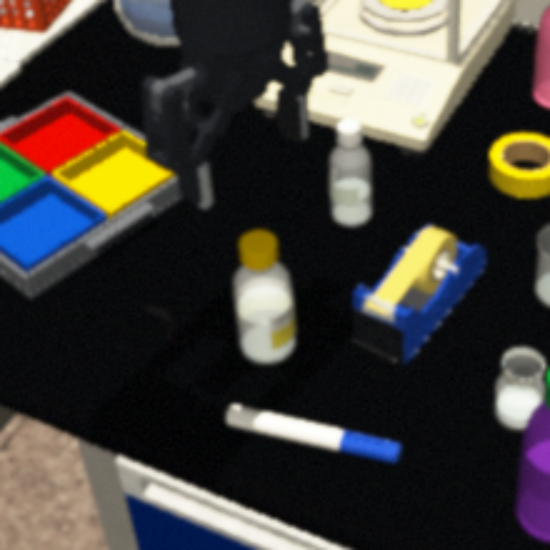

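The view shows the fingertips at about (260,260) and (298,232) in scene pixels, midpoint (279,246), straight above the yellow cap (283,279) as expected at this height. I descend and grip.

Request:
drive_tool(
  plan="0 0 0 -0.003 -0.002 0.02 0.085;0 0 0 -0.003 -0.002 0.05 0.085;0 0 0 -0.003 -0.002 0.08 0.085;0 0 0 -0.003 -0.002 0.1 0.085;0 0 0 -0.003 -0.002 0.1 0.085;0 0 0 -0.003 -0.002 0.1 0.03;0 0 0 -0.003 -0.002 0.1 0.03;0 0 0 -0.003 -0.002 0.1 0.03;0 0 0 -0.003 -0.002 0.1 0.03;0 0 0 -0.003 -0.002 0.1 0.03",
  force=40,
)

```text
t: 3.2
ee_pos: [0.4268, -0.056, 0.0627]
eef_rot: [3.138, -0.0, 1.314]
wrist_force: [0.2, 0.1, 6.8]
finger_gap: 0.508
grip_force: 40.1
```

```bash
python3 -c "
from h import *
go((.427,-.056,.2,75),(.5375,.1615,.2,75))"
```

```text
at [ 0.4268 -0.056   0.0627] [179.8  -0.   75.3] gap 0.508 t 3.2
[ 0.2 -0.   0.3] [ 0.0002  0.0006 -0.1373]
[ 0.2 -0.   0.3] [ 0.2386  0.0523 -0.137 ]
```

Request:
drive_tool(
  plan="0 0 0 0 0 -0.02 0.03;0 0 0 0 0 -0.06 0.03;0 0 0 0 0 -0.1 0.03;0 0 0 0.02 0.005 -0.137 0.03;0 0 0 0.05 0.01 -0.137 0.03;0 0 0 0.09 0.02 -0.137 0.03;0 0 0 0.13 0.03 -0.137 0.03;0 0 0 0.17 0.04 -0.137 0.03;0 0 0 0.21 0.048 -0.137 0.03;0 0 0 0.239 0.052 -0.137 0.03",
)

```text
t: 4.2
ee_pos: [0.5373, 0.1644, 0.1983]
eef_rot: [3.141, -0.001, 1.315]
wrist_force: [-0.4, -0.2, -1.7]
finger_gap: 0.507
grip_force: 41.4
```

```bash
python3 -c "
from h import *
go((.5375,.1615,.0727,75))
for n in('top','scene'): cv2.imwrite(f'pics/{n}2.png',ctrl.snapshot(n)[:,:,::-1])
a=cv2.imread('pics/scene2.png')[120:320,120:340];cv2.imwrite('pics/s2c.png',cv2.resize(a,None,fx=2.5,fy=2.5))
"
```

```text
at [0.5373 0.1644 0.1983] [180.   -0.   75.4] gap 0.507 t 4.2
[ 0.  -0.   0.4] [-0.0028  0.0008  0.1256]
```

View pics/s2c.png

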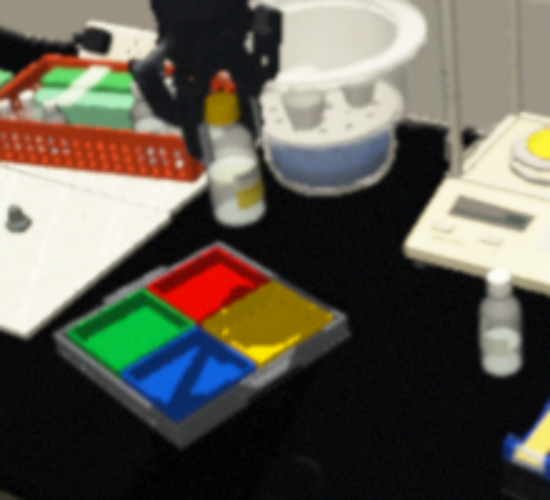

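The bottle hangs upright with its base at crop (237,222), above the yellow insert. I lower it.

Request:
drive_tool(
  plan="0 0 0 -0.003 0.001 0.02 0.03;0 0 0 -0.003 0.001 0.045 0.03;0 0 0 -0.003 0.001 0.07 0.03;0 0 0 -0.003 0.001 0.09 0.03;0 0 0 -0.003 0.001 0.105 0.03;0 0 0 -0.003 0.001 0.115 0.03;0 0 0 -0.003 0.001 0.121 0.03;0 0 0 -0.003 0.001 0.125 0.03;0 0 0 -0.003 0.001 0.127 0.03;0 0 0 -0.003 0.001 0.127 0.03",
)

```text
t: 5.3
ee_pos: [0.537, 0.159, 0.0716]
eef_rot: [3.141, -0.0, 1.314]
wrist_force: [0.8, 0.5, -2.0]
finger_gap: 0.504
grip_force: 41.4
```

```bash
python3 -c "
from h import *
go((.5375,.1615,.0697,75));print(ctrl.observe()['wrist_force'])"
```

```text
at [0.537  0.159  0.0716] [180.   -0.   75.3] gap 0.504 t 5.3
[ 0.  -0.   0.3] [ 0.0025 -0.0001  0.0019]
[ 0.78378698  0.49256165 -2.03423836]
```

Request:
drive_tool(
  plan="0 0 0 0 0 0.001 0.03;0 0 0 0 0 0.002 0.03;0 0 0 0 0 0.002 0.03;0 0 0 0 0 0.002 0.048;0 0 0 0 0 0.002 0.055;0 0 0 0 0 0.002 0.065;0 0 0 0 0 0.002 0.065;0 0 0 0 0 0.002 0.065;0 0 0 0 0 0.002 0.065;0 0 0 0 0 0.002 0.065",
)

```text
t: 6.3
ee_pos: [0.5367, 0.159, 0.0693]
eef_rot: [-3.142, -0.0, 1.314]
wrist_force: [0.8, 0.3, -1.0]
finger_gap: 0.761
grip_force: 0.0
```

```bash
python3 -c "
from h import *
go((.5375,.1615,.22,75),(.48,.0,.25,75),(.5,-.13,.25,75),(.5766,-.25,.2,75))"
```

```text
at [0.5367 0.159  0.0693] [-180.    -0.    75.3] gap 0.761 t 6.3
[-0.  -0.   0.3] [ 2.700e-03  1.000e-04 -1.507e-01]
[-0.  -0.   0.3] [-0.1681 -0.0145 -0.1807]
[-0.  -0.   0.3] [-0.2888  0.0378 -0.1807]
[-0.  -0.   0.3] [-0.3854  0.1423 -0.1307]
```

Request:
drive_tool(
  plan="0 0 0 0 0 -0.03 0.065;0 0 0 0 0 -0.07 0.065;0 0 0 0 0 -0.11 0.065;0 0 0 0 0 -0.15 0.085;0 0 0 0 0 -0.16 0.085;0 0 0 -0.045 -0.004 -0.165 0.085;0 0 0 -0.09 -0.008 -0.165 0.085;0 0 0 -0.135 -0.012 -0.165 0.085;0 0 0 -0.18 -0.01 -0.165 0.085;0 0 0 -0.22 0.01 -0.165 0.085",
)

```text
t: 7.3
ee_pos: [0.4879, -0.0575, 0.2339]
eef_rot: [-3.139, 0.0, 1.315]
wrist_force: [2.1, 0.0, -0.1]
finger_gap: 0.996
grip_force: 0.0
```

```bash
python3 -c "
from h import *
go((.5766,-.25,.2,75),(.5766,-.25,.10,75))
cv2.imwrite('pics/scene3.png',ctrl.snapshot('scene')[:,:,::-1])"
```

```text
at [ 0.4879 -0.0575  0.2339] [-179.9    0.    75.3] gap 0.996 t 7.3
[-0.1  0.   0.3] [-0.1637  0.1346  0.0336]
[-0.1  0.   0.3] [-0.1637  0.1348  0.1336]
```

View pics/scene3.png

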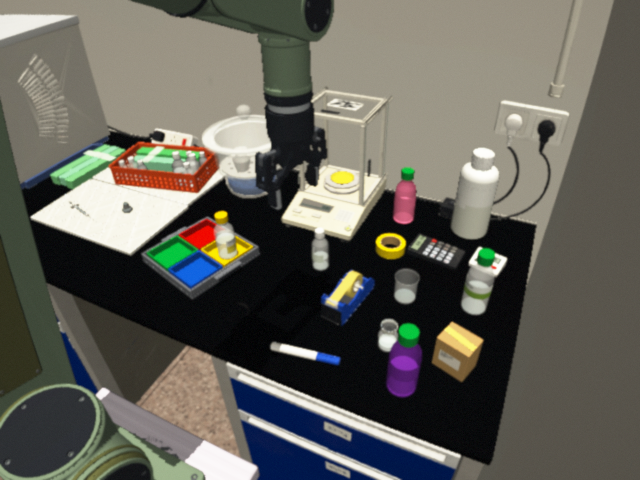

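The yellow bottle stands upright in the yellow insert, its base at about (227,252). Next is the beaker.

Request:
drive_tool(
  plan="0 0 0 -0.035 0.03 0 0.085;0 0 0 -0.07 0.06 0 0.085;0 0 0 -0.105 0.085 0.0 0.085;0 0 0 -0.135 0.11 0.01 0.085;0 0 0 -0.164 0.135 0.02 0.085;0 0 0 -0.164 0.135 0.05 0.085;0 0 0 -0.164 0.135 0.08 0.085;0 0 0 -0.164 0.135 0.11 0.085;0 0 0 -0.164 0.135 0.13 0.085;0 0 0 -0.164 0.135 0.13 0.085",
)

```text
t: 8.35
ee_pos: [0.5772, -0.248, 0.1001]
eef_rot: [-3.133, -0.002, 1.314]
wrist_force: [-0.6, -0.1, 0.0]
finger_gap: 0.994
grip_force: 0.0
```

```bash
python3 -c "
from h import *
go((.5766,-.25,.028,75))"
```

```text
at [ 0.5772 -0.248   0.1001] [-1.795e+02 -1.000e-01  7.530e+01] gap 0.994 t 8.35
[-0.5 -0.1  0.3] [-0.0022  0.0006  0.0721]
```

Request:
drive_tool(
  plan="0 0 0 -0.002 0 0.02 0.085;0 0 0 -0.002 0 0.045 0.085;0 0 0 -0.002 0 0.065 0.085;0 0 0 -0.002 0 0.071 0.085;0 0 0 -0.002 0 0.071 0.085;0 0 0 -0.002 0 0.071 0.03;0 0 0 -0.002 0 0.071 0.03;0 0 0 -0.002 0 0.071 0.03;0 0 0 -0.002 0 0.071 0.03;0 0 0 -0.002 0 0.071 0.03",
  force=30,
)

```text
t: 9.35
ee_pos: [0.5796, -0.2515, 0.0347]
eef_rot: [3.139, 0.0, 1.314]
wrist_force: [-0.8, -0.3, 6.8]
finger_gap: 0.552
grip_force: 30.4
```

```bash
python3 -c "
from h import *
go((.5766,-.25,.2,75),(.49,-.05,.2,75),(.4525,.186,.2,75),)"
```

```text
at [ 0.5796 -0.2515  0.0347] [179.9   0.   75.3] gap 0.552 t 9.35
[0.1 0.  0.3] [ 0.0007 -0.003  -0.1653]
[0.1 0.  0.3] [ 0.1721 -0.1375 -0.1656]
[0.1 0.  0.3] [ 0.3909 -0.2337 -0.1659]
```

Request:
drive_tool(
  plan="0 0 0 0 0 -0.02 0.03;0 0 0 0 0 -0.06 0.03;0 0 0 0 0 -0.1 0.03;0 0 0 0 0 -0.14 0.03;0 0 0 0.01 -0.01 -0.16 0.03;0 0 0 0.04 -0.03 -0.165 0.03;0 0 0 0.075 -0.055 -0.165 0.03;0 0 0 0.11 -0.08 -0.165 0.03;0 0 0 0.145 -0.105 -0.165 0.03;0 0 0 0.18 -0.13 -0.165 0.03",
)

```text
t: 10.35
ee_pos: [0.4981, -0.0427, 0.1984]
eef_rot: [3.141, -0.0, 1.314]
wrist_force: [-0.1, -0.3, -1.1]
finger_gap: 0.55
grip_force: 31.2
```

```bash
python3 -c "
from h import *
go((.4525,.186,.2,75),(.4525,.186,.13,75))"
```

```text
at [ 0.4981 -0.0427  0.1984] [180.   -0.   75.3] gap 0.55 t 10.35
[ 0.  -0.   0.3] [ 0.2096 -0.1022 -0.0015]
[ 0.  -0.   0.3] [ 0.2095 -0.1023  0.0685]
```

Request:
drive_tool(
  plan="0 0 0 0.04 -0.02 0 0.03;0 0 0 0.08 -0.04 0 0.03;0 0 0 0.12 -0.06 0 0.03;0 0 0 0.155 -0.077 0 0.03;0 0 0 0.19 -0.092 0 0.03;0 0 0 0.209 -0.102 0 0.03;0 0 0 0.209 -0.102 0.02 0.03;0 0 0 0.209 -0.102 0.045 0.03;0 0 0 0.209 -0.102 0.07 0.03;0 0 0 0.209 -0.102 0.07 0.03",
)

```text
t: 11.35
ee_pos: [0.4509, 0.1832, 0.1257]
eef_rot: [-3.136, 0.004, 1.314]
wrist_force: [-0.8, -0.1, -1.0]
finger_gap: 0.549
grip_force: 31.2
```

```bash
python3 -c "
from h import *
go((.4525,.186,.0425,75))"
```

```text
at [0.4509 0.1832 0.1257] [-179.7    0.2   75.3] gap 0.549 t 11.35
[-0.3  0.2  0.3] [0.0035 0.0013 0.0832]
```

Request:
drive_tool(
  plan="0 0 0 0.003 0.001 0.02 0.03;0 0 0 0.003 0.001 0.04 0.03;0 0 0 0.003 0.001 0.055 0.03;0 0 0 0.003 0.001 0.065 0.03;0 0 0 0.003 0.001 0.073 0.03;0 0 0 0.003 0.001 0.078 0.03;0 0 0 0.003 0.001 0.081 0.03;0 0 0 0.003 0.001 0.082 0.03;0 0 0 0.003 0.001 0.082 0.03;0 0 0 0.003 0.001 0.082 0.03",
)

```text
t: 12.35
ee_pos: [0.4554, 0.1867, 0.0467]
eef_rot: [3.141, -0.001, 1.314]
wrist_force: [0.0, -0.4, -1.4]
finger_gap: 0.548
grip_force: 31.2
```

```bash
python3 -c "
from h import *
go((.4525,.186,.0417,75));print(ctrl.observe()['wrist_force'])"
```

```text
at [0.4554 0.1867 0.0467] [180.   -0.   75.3] gap 0.548 t 12.35
[ 0.  -0.   0.3] [-0.0014 -0.0026  0.005 ]
[ 0.04658633 -0.37465463 -1.37008843]
```

Request:
drive_tool(
  plan="0 0 0 0 0 0.002 0.03;0 0 0 0 0 0.004 0.03;0 0 0 0 0 0.005 0.03;0 0 0 0 0 0.005 0.03;0 0 0 0 0 0.005 0.03;0 0 0 0 0 0.005 0.03;0 0 0 0 0 0.005 0.03;0 0 0 0 0 0.005 0.03;0 0 0 0 0 0.005 0.03;0 0 0 0 0 0.005 0.03",
)

```text
t: 13.35
ee_pos: [0.4551, 0.1867, 0.0418]
eef_rot: [3.141, -0.0, 1.314]
wrist_force: [-0.5, -0.2, 5.8]
finger_gap: 0.549
grip_force: 31.8
```

Contact is felt, so I release and rise.

Request:
drive_tool(
  plan="0 0 0 0 0 0 0.05;0 0 0 0 0 0 0.055;0 0 0 0 0 0 0.065;0 0 0 0 0 0 0.068;0 0 0 0 0 0 0.068;0 0 0 0 0 -0.02 0.068;0 0 0 0 0 -0.05 0.068;0 0 0 0 0 -0.09 0.085;0 0 0 0 0 -0.13 0.085;0 0 0 0 0 -0.17 0.085",
)

```text
t: 14.35
ee_pos: [0.4548, 0.1864, 0.2129]
eef_rot: [3.142, -0.0, 1.314]
wrist_force: [0.5, 0.4, -0.3]
finger_gap: 0.997
grip_force: 0.0
```

```bash
python3 -c "
from h import *
go((.4513,-.3794,.21,73))
cv2.imwrite('pics/scene4.png',ctrl.snapshot('scene')[:,:,::-1])"
```

```text
at [0.4548 0.1864 0.2129] [180.   -0.   75.3] gap 0.997 t 14.35
[ 0.  -0.   2.3] [-0.5482  0.1402  0.0028]
```

View pics/scene4.png

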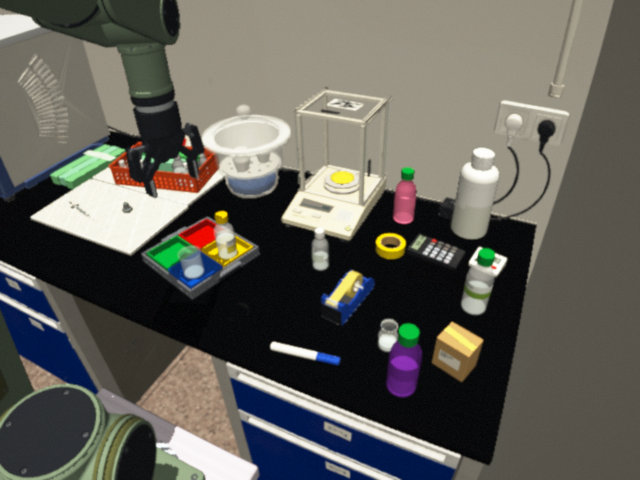

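The beaker stands in the blue insert at about (193,265). Next is the carton.

Request:
drive_tool(
  plan="0 0 2 -0.548 0.14 0 0.085;0 0 2 -0.548 0.14 0 0.085;0 0 2 -0.548 0.14 0 0.085;0 0 2 -0.548 0.14 0 0.085;0 0 2 -0.548 0.14 0 0.085;0 0 2 -0.548 0.14 0 0.085;0 0 2 -0.548 0.14 0 0.085;0 0 2 -0.548 0.14 0 0.085;0 0 2 -0.548 0.14 0 0.085;0 0 2 -0.548 0.14 0 0.085",
)

```text
t: 15.4
ee_pos: [0.4514, -0.3155, 0.211]
eef_rot: [3.141, -0.0, 1.279]
wrist_force: [1.6, -0.1, -0.3]
finger_gap: 0.996
grip_force: 0.0
```

```bash
python3 -c "
from h import *
go((.4513,-.3794,.12,73))"
```

```text
at [ 0.4514 -0.3155  0.211 ] [180.   -0.   73.3] gap 0.996 t 15.4
[ 0.  -0.   0.3] [-0.0612  0.0183  0.091 ]
```

Request:
drive_tool(
  plan="0 0 0 -0.03 0.009 0 0.085;0 0 0 -0.06 0.018 0 0.085;0 0 0 -0.06 0.018 0 0.085;0 0 0 -0.06 0.018 0.02 0.085;0 0 0 -0.06 0.018 0.045 0.085;0 0 0 -0.06 0.018 0.07 0.085;0 0 0 -0.06 0.018 0.09 0.085;0 0 0 -0.06 0.018 0.09 0.085;0 0 0 -0.06 0.018 0.09 0.085;0 0 0 -0.06 0.018 0.09 0.085",
)

```text
t: 16.4
ee_pos: [0.4526, -0.3763, 0.1227]
eef_rot: [3.139, 0.001, 1.28]
wrist_force: [0.6, 0.6, -0.2]
finger_gap: 0.991
grip_force: 0.0
```

```bash
python3 -c "
from h import *
go((.4513,-.3794,.04,73))
cv2.imwrite('pics/top5.png',ctrl.snapshot('top')[:,:,::-1]);a=ctrl.snapshot('scene')[220:420,340:560,::-1]
cv2.imwrite('pics/s5c.png',cv2.resize(a,None,fx=2.5,fy=2.5))"
```

```text
at [ 0.4526 -0.3763  0.1227] [179.9   0.   73.3] gap 0.991 t 16.4
[0.1 0.  0.3] [-0.0033 -0.0006  0.0827]
```

View pics/s5c.png

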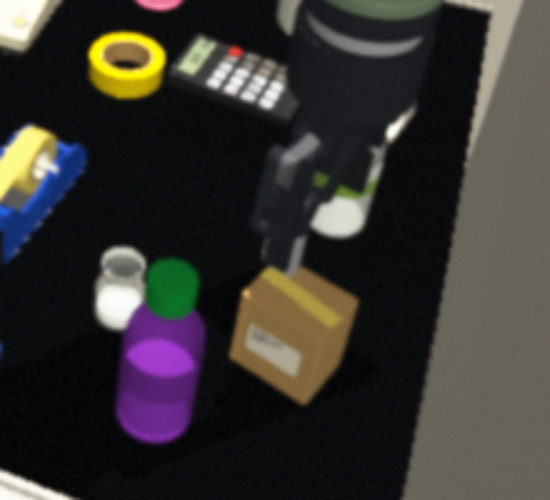

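The fingers hover above the carton: the near one is at crop (285,265), the far one at about (350,180), straddling it. I descend and grip.

Request:
drive_tool(
  plan="0 0 0 -0.003 0 0.02 0.085;0 0 0 -0.003 0 0.045 0.085;0 0 0 -0.003 0 0.065 0.085;0 0 0 -0.003 0 0.08 0.085;0 0 0 -0.003 0 0.083 0.085;0 0 0 -0.003 0 0.083 0.03;0 0 0 -0.003 0 0.083 0.03;0 0 0 -0.003 0 0.083 0.03;0 0 0 -0.003 0 0.083 0.03;0 0 0 -0.003 0 0.083 0.03",
  force=35,
)

```text
t: 17.5
ee_pos: [0.4516, -0.3796, 0.0397]
eef_rot: [3.139, 0.001, 1.279]
wrist_force: [-0.7, 0.4, 6.2]
finger_gap: 0.562
grip_force: 36.6
```

```bash
python3 -c "
from h import *
go((.4513,-.3794,.2,73),(.46,0,.2,75),(.5612,.2465,.2,75))"
```

```text
at [ 0.4516 -0.3796  0.0397] [1.799e+02 1.000e-01 7.330e+01] gap 0.562 t 17.5
[0.1 0.1 0.3] [-1.000e-04  0.000e+00 -1.603e-01]
[ 0.1  0.1 -1.7] [ 0.3658 -0.1007 -0.161 ]
[ 0.1  0.1 -1.7] [ 0.631  -0.0746 -0.1612]
```

Request:
drive_tool(
  plan="0 0 0 0 0 -0.02 0.03;0 0 0 0 0 -0.06 0.03;0 0 0 0 0 -0.1 0.03;0 0 0 0 0 -0.14 0.03;0 0 0 0.02 -0.005 -0.16 0.03;0 0 0 0.06 -0.015 -0.161 0.03;0 0 0 0.105 -0.03 -0.161 0.03;0 0 -1 0.15 -0.045 -0.161 0.03;0 0 -1.7 0.195 -0.055 -0.161 0.03;0 0 -1.7 0.24 -0.065 -0.161 0.03",
)

```text
t: 18.5
ee_pos: [0.4572, -0.1286, 0.1994]
eef_rot: [3.141, -0.0, 1.309]
wrist_force: [0.6, -0.6, -0.6]
finger_gap: 0.55
grip_force: 36.4
```

```bash
python3 -c "
from h import *
go((.5,.12,.2,75),(.5612,.2465,.2,75))"
```

```text
at [ 0.4572 -0.1286  0.1994] [180.  -0.  75.] gap 0.55 t 18.5
[ 0. -0. -0.] [ 0.2512 -0.0231 -0.0005]
[ 0. -0. -0.] [ 0.3892  0.0032 -0.0005]
```

Request:
drive_tool(
  plan="0 0 0 0.045 -0.005 0 0.03;0 0 0 0.09 -0.01 -0.01 0.03;0 0 0 0.135 -0.015 -0.02 0.03;0 0 0 0.18 -0.02 -0.02 0.03;0 0 0 0.225 -0.022 -0.02 0.03;0 0 0 0.27 -0.02 -0.02 0.03;0 0 0 0.31 -0.012 -0.02 0.03;0 0 0 0.35 -0.004 -0.02 0.03;0 0 0 0.38 0.002 -0.01 0.03;0 0 0 0.389 0.003 0 0.03",
)

```text
t: 19.5
ee_pos: [0.5623, 0.2474, 0.1986]
eef_rot: [3.141, -0.001, 1.311]
wrist_force: [-0.3, -0.4, -1.3]
finger_gap: 0.558
grip_force: 36.3
```

```bash
python3 -c "
from h import *
go((.5612,.2465,.0475,75))"
```

```text
at [0.5623 0.2474 0.1986] [ 1.80e+02 -1.00e-01  7.51e+01] gap 0.558 t 19.5
[ 0.  -0.1  0.1] [-0.0014 -0.0009  0.1511]
```

Request:
drive_tool(
  plan="0 0 0 0 0 0.02 0.03;0 0 0 0 0 0.05 0.03;0 0 0 0 0 0.08 0.03;0 0 0 0 0 0.105 0.03;0 0 0 0 0 0.122 0.03;0 0 0 0 0 0.135 0.03;0 0 0 0 0 0.143 0.03;0 0 0 0 0 0.147 0.03;0 0 0 0 0 0.15 0.03;0 0 0 0 0 0.15 0.03",
)

```text
t: 20.5
ee_pos: [0.5615, 0.2447, 0.0496]
eef_rot: [3.141, -0.0, 1.309]
wrist_force: [-0.5, -0.3, -0.6]
finger_gap: 0.555
grip_force: 36.3
```

```bash
python3 -c "
from h import *
go((.5612,.2465,.0467,75));print(ctrl.observe()['wrist_force'])"
```

```text
at [0.5615 0.2447 0.0496] [180.  -0.  75.] gap 0.555 t 20.5
[ 0. -0. -0.] [ 0.0017 -0.0008  0.0029]
[-0.48648896 -0.30888401 -0.60857131]
```

Request:
drive_tool(
  plan="0 0 0 0 0 0.001 0.03;0 0 0 0 0 0.002 0.03;0 0 0 0 0 0.003 0.03;0 0 0 0 0 0.003 0.03;0 0 0 0 0 0.003 0.03;0 0 0 0 0 0.003 0.03;0 0 0 0 0 0.003 0.03;0 0 0 0 0 0.003 0.03;0 0 0 0 0 0.003 0.03;0 0 0 0 0 0.003 0.03",
)

```text
t: 21.5
ee_pos: [0.5615, 0.2448, 0.0467]
eef_rot: [3.141, -0.001, 1.309]
wrist_force: [-0.7, 0.4, 4.5]
finger_gap: 0.555
grip_force: 36.9
```

Contact; I release and rise.

Request:
drive_tool(
  plan="0 0 0 0 0 0 0.053;0 0 0 0 0 0 0.058;0 0 0 0 0 0 0.066;0 0 0 0 0 0 0.068;0 0 0 0 0 0 0.068;0 0 0 0 0 -0.02 0.068;0 0 0 0 0 -0.05 0.068;0 0 0 0 0 -0.09 0.085;0 0 0 0 0 -0.13 0.085;0 0 0 0 0 -0.18 0.085",
)

```text
t: 22.5
ee_pos: [0.5603, 0.2442, 0.2266]
eef_rot: [-3.139, 0.002, 1.309]
wrist_force: [0.3, 0.9, -0.9]
finger_gap: 0.994
grip_force: 0.0
```

```bash
python3 -c "
from h import *
go((.46,.05,.24,75),(.48,-.15,.24,75),(.6053,-.3811,.24,75))"
```

```text
at [0.5603 0.2442 0.2266] [-1.799e+02  1.000e-01  7.500e+01] gap 0.994 t 22.5
[-0.1  0.1 -0. ] [-0.2135 -0.0467 -0.0129]
[-0.1  0.1 -0. ] [-0.4015  0.0244 -0.0127]
[-0.1  0.1 -0. ] [-0.5923  0.2053 -0.0129]
```

Request:
drive_tool(
  plan="0 0 0 -0.045 -0.01 -0.013 0.085;0 0 0 -0.09 -0.02 -0.013 0.085;0 0 0 -0.135 -0.03 -0.013 0.085;0 0 0 -0.18 -0.04 -0.013 0.085;0 0 0 -0.225 -0.043 -0.013 0.085;0 0 0 -0.27 -0.026 -0.013 0.085;0 0 0 -0.315 -0.009 -0.013 0.085;0 0 0 -0.36 0.008 -0.013 0.085;0 0 0 -0.4 0.025 -0.013 0.085;0 0 0 -0.435 0.06 -0.013 0.085",
)

```text
t: 23.5
ee_pos: [0.5051, -0.1929, 0.2397]
eef_rot: [-3.141, -0.0, 1.308]
wrist_force: [1.1, 0.6, 0.1]
finger_gap: 0.996
grip_force: 0.0
```

```bash
python3 -c "
from h import *
go((.6053,-.3811,.24,75))
cv2.imwrite('pics/scene6.png',ctrl.snapshot('scene')[:,:,::-1])"
```

```text
at [ 0.5051 -0.1929  0.2397] [-180.    -0.    74.9] gap 0.996 t 23.5
[-0.  -0.  -0.1] [-0.1556  0.1457 -0.0004]
```

View pics/scene6.png

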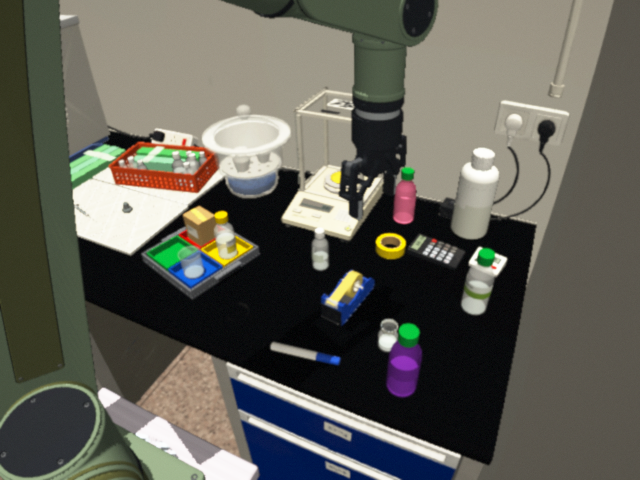

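The carton stands in the red insert (200,225) and three things are packed. Next is the green bottle at (478,282).

Request:
drive_tool(
  plan="0 0 0 -0.035 0.033 0 0.085;0 0 0 -0.07 0.065 0 0.085;0 0 0 -0.105 0.098 0 0.085;0 0 0 -0.14 0.13 0 0.085;0 0 0 -0.156 0.146 0 0.085;0 0 0 -0.156 0.146 0 0.085;0 0 0 -0.156 0.146 0.02 0.085;0 0 0 -0.156 0.146 0.04 0.085;0 0 0 -0.156 0.146 0.06 0.085;0 0 0 -0.156 0.146 0.06 0.085",
)

```text
t: 24.55
ee_pos: [0.6055, -0.3774, 0.176]
eef_rot: [-3.135, -0.003, 1.31]
wrist_force: [0.6, -0.3, -0.1]
finger_gap: 0.997
grip_force: 0.0
```

```bash
python3 -c "
from h import *
go((.6053,-.3811,.09,75))
a=ctrl.snapshot('scene')[150:350,380:600,::-1]
cv2.imwrite('pics/s7c.png',cv2.resize(a,None,fx=2.5,fy=2.5))"
```

```text
at [ 0.6055 -0.3774  0.176 ] [-1.796e+02 -1.000e-01  7.500e+01] gap 0.997 t 24.55
[-0.4 -0.1  0. ] [-0.0038  0.0014  0.086 ]
```

View pics/s7c.png

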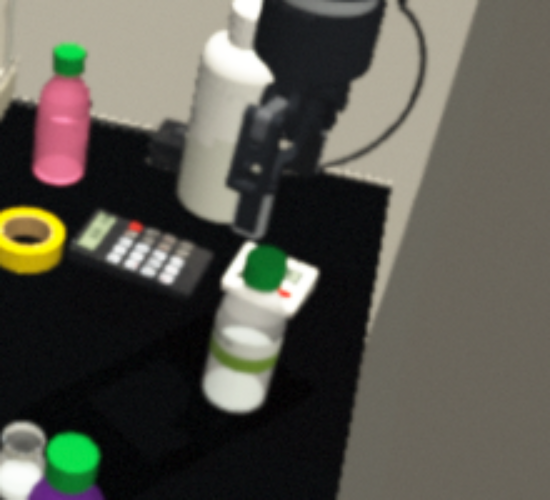

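The gripper stands above the green cap at crop (266,268), with the near finger at (252,215) to its left and the far side clear. I descend and grip high.

Request:
drive_tool(
  plan="0 0 0 -0.004 0.001 0.01 0.085;0 0 0 -0.004 0.001 0.03 0.085;0 0 0 -0.004 0.001 0.055 0.085;0 0 0 -0.004 0.001 0.075 0.085;0 0 0 -0.004 0.001 0.085 0.085;0 0 0 -0.004 0.001 0.085 0.035;0 0 0 -0.004 0.001 0.085 0.035;0 0 0 -0.004 0.001 0.085 0.035;0 0 0 -0.004 0.001 0.085 0.035;0 0 0 -0.004 0.001 0.085 0.035",
  force=50,
)

```text
t: 25.6
ee_pos: [0.6078, -0.3842, 0.0961]
eef_rot: [3.139, 0.001, 1.309]
wrist_force: [-1.9, -0.0, 6.1]
finger_gap: 0.585
grip_force: 51.8
```

```bash
python3 -c "
from h import *
go((.6053,-.3811,.27,75),(.46,-.1,.27,75),(.475,.271,.27,75))"
```

```text
at [ 0.6078 -0.3842  0.0961] [1.798e+02 1.000e-01 7.500e+01] gap 0.585 t 25.6
[ 0.2  0.1 -0. ] [ 0.0022 -0.0028 -0.1739]
[ 0.2  0.1 -0. ] [ 0.2361 -0.2159 -0.1747]
[ 0.2  0.1 -0. ] [ 0.5983 -0.2974 -0.1752]
```

Request:
drive_tool(
  plan="0 0 0 0 0 -0.02 0.035;0 0 0 0 0 -0.06 0.035;0 0 0 0 0 -0.1 0.035;0 0 0 0 0 -0.14 0.035;0 0 0 0.01 -0.01 -0.17 0.035;0 0 0 0.035 -0.035 -0.174 0.035;0 0 0 0.065 -0.065 -0.174 0.035;0 0 0 0.095 -0.095 -0.174 0.035;0 0 0 0.125 -0.125 -0.174 0.035;0 0 0 0.155 -0.155 -0.174 0.035",
)

```text
t: 26.6
ee_pos: [0.4965, -0.1924, 0.268]
eef_rot: [3.141, -0.001, 1.309]
wrist_force: [1.2, 0.6, -1.1]
finger_gap: 0.588
grip_force: 52.2
```

```bash
python3 -c "
from h import *
go((.46,-.1,.27,75),(.475,.271,.27,75))"
```

```text
at [ 0.4965 -0.1924  0.268 ] [180.  -0.  75.] gap 0.588 t 26.6
[ 0. -0. -0.] [ 0.0798 -0.0592 -0.0019]
[ 0. -0. -0.] [ 0.442  -0.1409 -0.0018]
```

Request:
drive_tool(
  plan="0 0 0 0.035 -0.025 0 0.035;0 0 0 0.075 -0.045 0 0.035;0 0 0 0.115 -0.06 0 0.035;0 0 0 0.16 -0.07 0 0.035;0 0 0 0.205 -0.08 0 0.035;0 0 0 0.25 -0.09 0 0.035;0 0 0 0.295 -0.1 0 0.035;0 0 0 0.34 -0.11 0 0.035;0 0 0 0.385 -0.12 0 0.035;0 0 0 0.42 -0.13 0 0.035",
)

```text
t: 27.6
ee_pos: [0.4806, 0.2481, 0.2681]
eef_rot: [3.141, -0.001, 1.31]
wrist_force: [0.7, -0.9, -0.7]
finger_gap: 0.591
grip_force: 52.1
```

```bash
python3 -c "
from h import *
go((.475,.271,.1036,75))"
```

```text
at [0.4806 0.2481 0.2681] [ 1.80e+02 -1.00e-01  7.51e+01] gap 0.591 t 27.6
[ 0.  -0.1  0.1] [ 0.0205 -0.0113  0.1645]
```

Request:
drive_tool(
  plan="0 0 0 0.012 -0.006 0 0.035;0 0 0 0.02 -0.011 0.01 0.035;0 0 0 0.02 -0.011 0.04 0.035;0 0 0 0.02 -0.011 0.075 0.035;0 0 0 0.02 -0.011 0.105 0.035;0 0 0 0.02 -0.011 0.13 0.035;0 0 0 0.02 -0.011 0.145 0.035;0 0 0 0.02 -0.011 0.154 0.035;0 0 0 0.02 -0.011 0.16 0.035;0 0 0 0.02 -0.011 0.162 0.035",
)

```text
t: 28.6
ee_pos: [0.4754, 0.2671, 0.1061]
eef_rot: [-3.142, 0.0, 1.308]
wrist_force: [0.2, 0.7, -1.5]
finger_gap: 0.588
grip_force: 52.1
```

```bash
python3 -c "
from h import *
go((.475,.271,.1031,75));print(ctrl.observe()['wrist_force'])"
```

```text
at [0.4754 0.2671 0.1061] [-180.    0.   75.] gap 0.588 t 28.6
[-0.  0. -0.] [ 0.0037 -0.0014  0.003 ]
[ 0.15661345  0.74877418 -1.53895778]
```

Request:
drive_tool(
  plan="0 0 0 0.002 0 0.001 0.035;0 0 0 0.003 0 0.002 0.035;0 0 0 0.003 0 0.003 0.035;0 0 0 0.003 0 0.003 0.035;0 0 0 0.003 0 0.003 0.035;0 0 0 0.003 0 0.003 0.035;0 0 0 0.003 0 0.003 0.035;0 0 0 0.003 0 0.003 0.035;0 0 0 0.003 0 0.003 0.035;0 0 0 0.003 0 0.003 0.035",
)

```text
t: 29.6
ee_pos: [0.4761, 0.2705, 0.1033]
eef_rot: [-3.142, -0.0, 1.309]
wrist_force: [0.1, 0.6, -2.0]
finger_gap: 0.585
grip_force: 52.1
```

Request:
drive_tool(
  plan="0 0 0 0 0 0.0005 0.035;0 0 0 0 0 0.001 0.035;0 0 0 0 0 0.001 0.035;0 0 0 0 0 0.0015 0.035;0 0 0 0 0 0.0015 0.035;0 0 0 0 0 0.0015 0.035;0 0 0 0 0 0.0015 0.035;0 0 0 0 0 0.0015 0.035;0 0 0 0 0 0.0015 0.035;0 0 0 0 0 0.0015 0.035",
)

```text
t: 30.6
ee_pos: [0.4762, 0.2709, 0.1031]
eef_rot: [3.141, -0.001, 1.309]
wrist_force: [-2.3, -0.5, 7.5]
finger_gap: 0.591
grip_force: 53.0
```

Contact; I release and rise.

Request:
drive_tool(
  plan="0 0 0 0 0 0 0.055;0 0 0 0 0 0 0.06;0 0 0 0 0 0 0.068;0 0 0 0 0 0 0.07;0 0 0 0 0 0 0.07;0 0 0 0 0 -0.02 0.07;0 0 0 0 0 -0.05 0.07;0 0 0 0 0 -0.09 0.07;0 0 0 0 0 -0.13 0.07;0 0 0 0 0 -0.17 0.07",
)

```text
t: 31.6
ee_pos: [0.4759, 0.2704, 0.2733]
eef_rot: [-3.141, 0.0, 1.309]
wrist_force: [0.7, -0.1, -0.5]
finger_gap: 0.817
grip_force: 0.0
```

```bash
python3 - <<'E'
from h import *
T,S=ctrl.snapshot('top'),ctrl.snapshot('scene')
a=cv2.resize(T[200:400,100:360,::-1],None,fx=1.5,fy=1.5);b=cv2.resize(S[180:380,120:420,::-1],None,fx=1.3,fy=1.5)
cv2.imwrite('pics/end.png',np.hstack([a,b]))
for h in((22,32),(50,75)): print([(tuple(map(float,c)),int(s[4])) for c,s in blobs(T,*h)[1]])
E
```

```text
[((291.4, 116.6), 397), ((289.9, 134.8), 60), ((379.1, 198.1), 598), ((218.2, 280.8), 1560), ((168.8, 268.2), 228), ((370.2, 294.1), 414)]
[((380.4, 118.7), 247), ((38.1, 140.5), 1077), ((170.8, 308.6), 933), ((140.7, 316.9), 248), ((463.1, 373.6), 281)]
```

View pics/end.png

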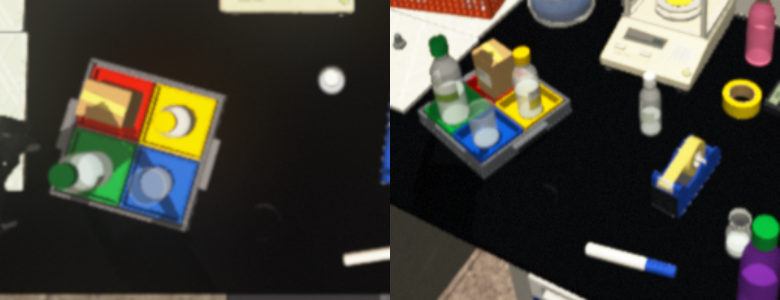

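All four things stand in their own inserts. One quick check of the green cap against the insert's centre before handing in.

```bash
python3 -c "
from h import *
print(onz('top',(140.7,316.9),.145), proj('top',(.476,.2705,.145)))"
```

```text
[0.47282466 0.27371767 0.145     ] [142.56795685 315.11404831]
```

Within 4 mm of the insert's centre and upright.

```bash
python3 -c "
from bench import ctrl
print(ctrl.job_done())"
```

```text
the job is handed in; nothing more can be done
None
```

The job is handed in after about 32 s: the last pictures show all four things upright in their colour-coded inserts and the plain bottle and jar standing, but the hand-in call gave no verdict back.

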